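Sort salvaged capacitors into the parts dishes

ROBOT

A 6-joint arm with a two-finger parallel gripper is mounted at the origin on the work surface. World frame = base frame: x ahead of the robot, y to its left, z up, the work surface at z = 0. Lengths are in m, angles in rad, forces in N, time in s.
With the tool pointing down it reaches from about 0.35 to 1 m from the base axis. Payload 7.1 kg.
Tool frame: the origin (TCP) lies midway between the tips of the shut fingers; the grasp point (between the pads) lies robot.grip_depth behind it (robot.grip_depth is the distance from the TCP to the grasp point, in m); y points along the fingers, x is the direction in which the jaws open and shut, and the axes are right-handed (so a half turn about y gives the same grasp; the last joint's range is limited). The gripper opens to 85 mm and grips with 20 to 120 N. Pads are 22 mm wide; open, the fingers measure 114 mm over their backs; the gripper's body (76 mm by 85 mm) begins 54 mm behind the grasp point. The pads swing forward as they close: fully open they stand 13 mm farther back than shut.
Start: joints at [1.315, 0.423, 1.63, -0, 1.089, -0.019], TCP at [0.147, 0.608, 0.231] pointing down, gripper open.
Joint ranges: [-3, 3], [-0.9, 2.11], [0.09, 2.58], [-1.31, 4.45], [0.11, 2.69], [-2.54, 2.54]. Speed limits (rad/s): [2.39, 2.39, 3.01, 3.14, 3.14, 3.14].

INTERFACE

Orientations are given as [roll, pitch, yaw] about the fixed x, y, z axes, in that order (R = Rz(yaw) Ry(pitch) Rx(roll)).
In Python, from bench import get_obs, grab_frame, job, regions_of, robot gives the robot as it stands.
- The arm moves only by the shell command python3 -m creep 'ROWS' [FORCE]. ROWS is JSON, one flat list of numbers, 7 for each row, row after row: the shift along the tool's x, y, z in m, then the turn, a rotation vector about the tool's x, y, z in rad, then the closure, from 0 (fully open) to 1 (shut). In form: [x, y, z, rx, ry, rz, claw, x, y, z, rx, ry, rz, claw, ...]. A call has 1 to 20 rows; each row shifts and turns the commanded pose from where the row before left it, along the tool's axes as they then stand; what a row does not reach is not made up. A row lasts 1/10 s, in which the tool goes at most 50 mm and 8.59 degrees, less where a joint would pass 70% of its speed; a pose out of reach is approached as far as the arm can. A call is refused whole if a number of a shift passes 0.05 or a number of a turn 0.15, either way. A call with a gripper value outside its range is refused whole. The fingers move at their own pace and stop on an object; FORCE is the grip in N (left out, the last holds). Time passes only in rows, so rows that do not move let the fingers close. It gives the time, the measured TCP pose, the force and the opening at its end, in the units of the state.
- get_obs(): the state, without advancing time (a new reading comes with each control period).
- grab_frame(name): name is "side" or "top"; returns a dict with "frame" (384x512x3 uint8, red, green, blue), "mtx" (3x3 intrinsics, pixels), "k1" (the pictures are not rectified: a ray, as slopes to the right and down, at radius r is drawn at 1 + k1 r^2 times it, then the intrinsics apply), "extrinsics" (4x4, takes a point from world to camera coordinates). Camera axes: x right, y up, looking along -z (the intrinsics and any distortion apply to the point x, -y, -z); pixel columns grow to the right and rows downward; lengths in m; the calibration is good to about 2 mm. A picture is of the moment at which its call begins. There is no depth.
- job.job_done(): hands the job in, once; it reports no verdict.
Trained networks look in the newest picture that a camera, given by its name, has taken for a name from the list of things; names that differ only in an ending like _2 or _b are one class to them, and where a whole thing is asked for, a point or a joint stands for the part that bears it (a point fixed in the world has none). Each returns a list of dicts, best first, with "confidence" (0 to 1); they miss things now and then, are a little off and sometimes report something else, mostly with a low value. They report only what shows in the picture. A call takes as long as a camera call. They do not tell look-alikes from the thing itself.
- regions_of(camera, thing): "region" (384x512 bool, what is visible of it) and "bbox" ([left, top, width, height] in pixels, round what is visible of it).
The state is a dict: "time": time; "qpos": joint angles; "qd": joint speeds; "joint_torque": joint torques, N m; "ee_pos": TCP position; "orientation": TCP orientation; "ft_force": force on the tool from outside, world axes, zero at the start; "moment": the same for the moment, N m; "gripper_width": finger opening in m.
Only numpy, scipy, OpenCV 4.12 (cv2) and the standard library are available. Lean on these libraries where they do the work, as an engineer would, in place of code of your own. Each camera call takes 0.05 s, during which the arm holds its last target. There are 200 camera calls.

TASK

First take the failed capacitor, the one with the bulged, rust-brown top, out of the way and stand it in the red reject tray before you move any of the good ones. Then stand the three good capacitors (flat silver tops) in the round steel dishes by size: smallest in the smallest dish, middle one in the middle dish, largest in the largest dish. Set each down upright rather than dropping it, let go, and leave the copper-wound choke and the transformer where they are.

Things in the scene. Friction and masses are not known exactly. Their poses are not given: they have to be found in the camera images.
- cap_small: Loose aluminium electrolytic capacitor, an upright solid cylinder 24 mm in diameter and 46 mm tall with a dark blue sleeve and a narrow pale stripe down one side; the smallest of the good ones, flat silver top with a cross-shaped vent; 25 to 50 g. Origin at the centre of its underside, z up its axis.
- cap_medium: Loose aluminium electrolytic capacitor, an upright solid cylinder 34 mm in diameter and 52 mm tall with a dark blue sleeve and a narrow pale stripe down one side; the middle-sized good one, flat silver top with a cross-shaped vent; 50 to 100 g. Origin at the centre of its underside, z up its axis.
- cap_large: Loose aluminium electrolytic capacitor, an upright solid cylinder 44 mm in diameter and 60 mm tall with a dark blue sleeve and a narrow pale stripe down one side; the largest good one, flat silver top with a cross-shaped vent; 90 to 180 g. Origin at the centre of its underside, z up its axis.
- cap_bulged: Loose aluminium electrolytic capacitor, an upright solid cylinder 34 mm in diameter and 52 mm tall with a dark blue sleeve and a narrow pale stripe down one side; the failed one, as wide and tall as the middle one, but its top swells up 5 mm more in a rust-brown dome (57 mm in all); 50 to 100 g. Origin at the centre of its underside, z up its axis.
- dish_small: The smallest of the three round steel parts dishes, held fast to the bench: straight upright wall, inside diameter 50 mm, outside 56 mm, rim 20 mm above the bench, inner floor 4 mm above the bench. Origin at the centre of its underside, on the bench.
- dish_medium: The middle of the three round steel parts dishes, held fast to the bench: straight upright wall, inside diameter 62 mm, outside 68 mm, rim 20 mm above the bench, inner floor 4 mm above the bench. Origin at the centre of its underside, on the bench.
- dish_large: The largest of the three round steel parts dishes, held fast to the bench: straight upright wall, inside diameter 76 mm, outside 82 mm, rim 20 mm above the bench, inner floor 4 mm above the bench. Origin at the centre of its underside, on the bench.
- reject_tray: Red square plastic reject tray, fixed to the bench, open on top: 76 x 76 mm outside, 68 x 68 mm inside, walls 4 mm thick and 20 mm high, inner floor 4 mm above the bench. Origin at the centre of its underside, on the bench; x and y along its sides.
- choke: Bystander: loose ring-shaped choke lying flat, wound with copper, 48 mm across, 20 mm tall. Not to be moved. Origin at the centre of its underside.
- transformer: Bystander: loose small black ferrite transformer with yellow tape, 46 x 44 x 31 mm tall. Not to be moved. Origin at the centre of its underside. A fixed green circuit board (62 x 74 mm, 14 mm high) also lies among the things; each thing stands anywhere among the others, with at least 25 mm free round every capacitor.
Things that resemble listed ones, but are neither listed nor needed, are in the scene too. What is shaped like the dish_small but blue or purple is not meant.

How it is judged:
On the way:
1. the bulged capacitor stands in the red reject tray and is let go (horizontal distance between cap_bulged and reject_tray below 0.026 m and height (world z) of cap_bulged between 0.001 and 0.01 m and angle between cap_bulged's own z axis and vertical below 0.15 rad and linear speed of cap_bulged below 0.02 m/s and contact force between cap_bulged and the fingers below 0.1 N), for 0.2 s.
At the end, for the whole second after the job is handed in: Each capacitor stands upright (0.15 rad), released and at rest, on the floor of its own place: small, middle, large in the dish of that rank (axes within 16, 17, 19 mm), bulged in the red tray (26 mm); choke and transformer within 25 mm of their start (all of step 1 and horizontal distance between cap_small and dish_small below 0.016 m and height (world z) of cap_small between 0.001 and 0.01 m and angle between each of cap_small, cap_medium, cap_large's own z axis and vertical below 0.15 rad and linear speed of each of cap_small, cap_medium, cap_large below 0.02 m/s and contact force between each of cap_small, cap_medium, cap_large and the fingers below 0.1 N and horizontal distance between cap_medium and dish_medium below 0.017 m and height (world z) of cap_medium between 0.001 and 0.01 m and horizontal distance between cap_large and dish_large below 0.019 m and height (world z) of cap_large between 0.001 and 0.01 m and distance of each of choke, transformer from where it was at the start of the episode below 0.025 m); the robot touches nothing.
It fails at once if a good capacitor is moved more than 40 mm while the bulged one is not standing in the reject tray (not (horizontal distance between cap_bulged and reject_tray below 0.026 m and height (world z) of cap_bulged between 0.001 and 0.01 m and angle between cap_bulged's own z axis and vertical below 0.15 rad) and distance of any of cap_small, cap_medium, cap_large from where it was at the start of the episode above 0.04 m).
It fails at once if a capacitor is dropped: out of the fingers with its underside more than 35 mm above the bench ((height (world z) of cap_small above 0.035 m and contact force between cap_small and the fingers below 0.01 N) or (height (world z) of cap_medium above 0.035 m and contact force between cap_medium and the fingers below 0.01 N) or (height (world z) of cap_large above 0.035 m and contact force between cap_large and the fingers below 0.01 N) or (height (world z) of cap_bulged above 0.035 m and contact force between cap_bulged and the fingers below 0.01 N)).
It fails at once if the choke or the transformer is moved more than 25 mm (distance of any of choke, transformer from where it was at the start of the episode above 0.025 m).
It also fails if it takes over 109 s, if anything falls off the work surface, if the arm or the gripper's body presses on something with over 40 N, if the wrist force passes 120 N, or if a joint passes its speed limit or range.

## Working session

There is one attempt and no reset: what is moved stays moved. The work goes in short steps, Python scripts to look and compute and a shell command to move; the robot and the scene stay as the last step left them, time stands still between calls to the robot, and variables do not carry over. Pictures are saved under pics/ and viewed, about 12 in all and at most 16, crops included, and the job is handed in when it is done.

```bash
mkdir -p pics; ls; cat > h.py <<'E'
import numpy as np, cv2
from bench import get_obs, grab_frame, job, regions_of, robot
NAMES=["cap_small","cap_medium","cap_large","cap_bulged","dish_small","dish_medium","dish_large","reject_tray","choke","transformer"]
def pix2world(f,u,v,z):
    K,E=np.array(f["mtx"]),np.array(f["extrinsics"])
    s=cv2.undistortPoints(np.array([[[u,v]]],float),K,np.array([f["k1"],0,0,0,0.]))[0,0]
    d=E[:3,:3].T@np.array([s[0],-s[1],-1]); c=-E[:3,:3].T@E[:3,3]
    return c+d*(z-c[2])/d[2]
def world2pix(f,p):
    K,E=np.array(f["mtx"]),np.array(f["extrinsics"])
    q=E[:3,:3]@np.array(p)+E[:3,3]; s=np.array([q[0],-q[1]])/-q[2]
    s=s*(1+f["k1"]*(s@s)); return K[:2,:2]@s+K[:2,2]
def save(f,n): cv2.imwrite("pics/"+n,f["frame"][:,:,::-1])
E
python3 - <<'E'
from h import *
o=get_obs();print({k:np.round(v,3) for k,v in o.items()}, robot.grip_depth)
for c in("top","side"):
    f=grab_frame(c);save(f,c+"0.png")
    print(c,"campos",-f["extrinsics"][:3,:3].T@f["extrinsics"][:3,3], f["k1"])
    for n in NAMES:
        for r in regions_of(c,n)[:4]:
            x,y,w,h=r["bbox"];print(n,round(r["confidence"],2),r["bbox"],pix2world(f,x+w/2,y+h/2,0.02).round(3))
E
```

```text
pics
{'time': np.float64(0.0), 'qpos': array([ 1.315,  0.424,  1.631, -0.   ,  1.089, -0.019]), 'qd': array([ 0.002,  0.001,  0.   ,  0.   , -0.   , -0.   ]), 'joint_torque': array([-4.0000e-03, -5.5737e+01, -2.8175e+01, -0.0000e+00,  7.0000e-03,
        0.0000e+00]), 'ee_pos': array([0.146, 0.607, 0.231]), 'orientation': array([-1.571,  0.002,  1.334]), 'ft_force': array([0.515, 0.177, 0.22 ]), 'moment': array([ 0.023, -0.032, -0.019]), 'gripper_width': np.float64(0.085)} 0.0187
top campos [ 0.41446332 -0.00158857  1.12684583] -0.11917695571433501
cap_small 0.65 [156.3, 240.6, 8.6, 7.4] [0.365 0.307 0.02 ]
cap_medium 0.74 [339.8, 230.8, 27.5, 23.1] [ 0.359 -0.283  0.02 ]
cap_medium 0.69 [339.4, 150.3, 15.8, 9.0] [ 0.63  -0.275  0.02 ]
cap_large 0.8 [225.6, 137.7, 19.6, 20.5] [0.659 0.073 0.02 ]
cap_bulged 0.41 [304.8, 211.1, 11.3, 7.7] [ 0.446 -0.153  0.02 ]
dish_small 0.82 [257.9, 170.4, 14.9, 17.5] [ 0.559 -0.018  0.02 ]
dish_small 0.71 [256.9, 200.2, 17.6, 20.0] [ 0.464 -0.017  0.02 ]
dish_small 0.68 [264.3, 236.1, 17.6, 17.0] [ 0.359 -0.037  0.02 ]
dish_small 0.48 [163.8, 161.5,
[... 830 characters left out ...]
 [257.0, 226.3, 19.0, 26.1] [ 0.448 -0.152  0.02 ]
dish_small 0.76 [195.6, 215.1, 26.1, 22.7] [ 0.356 -0.052  0.02 ]
dish_small 0.7 [227.9, 191.7, 23.4, 22.3] [ 0.454 -0.023  0.02 ]
dish_small 0.69 [261.1, 178.3, 25.6, 21.2] [ 0.551 -0.025  0.02 ]
dish_medium 0.79 [174.7, 100.9, 19.8, 20.4] [0.506 0.39  0.02 ]
dish_medium 0.67 [224.7, 190.9, 26.7, 21.9] [ 0.452 -0.018  0.02 ]
dish_large 0.64 [242.8, 286.7, 41.4, 37.9] [ 0.352 -0.292  0.02 ]
reject_tray 0.58 [330.7, 288.9, 56.5, 47.8] [ 0.502 -0.403  0.02 ]
choke 0.73 [311.3, 186.6, 20.2, 19.7] [ 0.635 -0.107  0.02 ]
transformer 0.68 [223.8, 113.9, 21.1, 17.8] [0.603 0.263 0.02 ]
transformer 0.28 [329.6, 288.1, 55.5, 48.2] [ 0.5  -0.4   0.02]
```

```bash
python3 - <<'E'
import cv2
a=cv2.imread("pics/top0.png")[115:275,100:420];cv2.imwrite("pics/top0z.png",cv2.resize(a,None,fx=2.5,fy=2.5,interpolation=cv2.INTER_CUBIC))
a=cv2.imread("pics/side0.png")[85:345,110:420];cv2.imwrite("pics/side0z.png",cv2.resize(a,None,fx=2.3,fy=2.3,interpolation=cv2.INTER_CUBIC))
E
```

```text
(no output)
```

View pics/top0z.png

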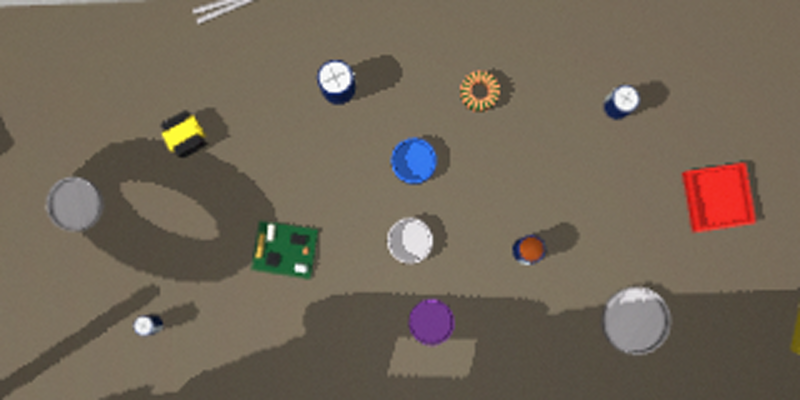

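View pics/side0z.png

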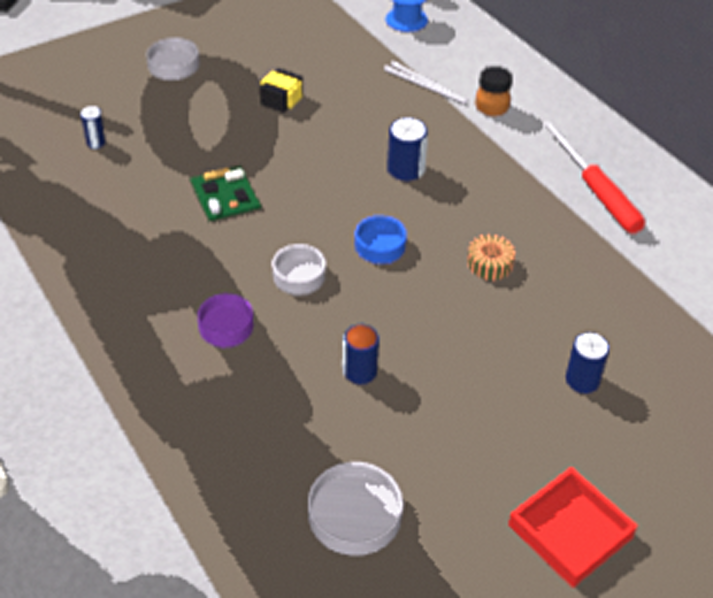

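Top view (full-frame px): the steel dishes are small (264,211), medium (130,197) and large (354,243). The blue (265,179) and purple (273,244) ones are look-alikes of the small dish and don't fit the description, since the one meant is steel-coloured. The bulged cap has the only brown dome, at (311,214); the silver-top caps are large (235,148), medium (348,155) and small (159,244). Next I fit the positions in both cameras and confirm them with an overlay crop.

```bash
cat > fit.py <<'E'
from h import *
from scipy.optimize import least_squares
# radius, height, guess ; square tray approximated separately
M={"cap_small":(.012,.046),"cap_medium":(.017,.052),"cap_large":(.022,.060),"cap_bulged":(.017,.054),
"dish_small":(.028,.020),"dish_medium":(.034,.020),"dish_large":(.041,.020),"reject_tray":(.038,.020),"choke":(.024,.02),"transformer":(.022,.031)}
def sil(f,n,x,y,yaw=0.1,z0=0):
    r,h=M[n]; a=np.linspace(0,2*np.pi,40,endpoint=False)
    if n=="reject_tray": a=np.pi/4+np.arange(4)*np.pi/2+yaw; r*=2**.5
    P=[world2pix(f,(x+r*np.cos(t),y+r*np.sin(t),z)) for z in(z0,z0+h) for t in a]
    return cv2.convexHull(np.array(P,np.float32))[:,0]
def cen(h):
    m=cv2.moments(h.reshape(-1,1,2)); return np.array([m["m10"],m["m01"]])/m["m00"]
def fit(fr,n,guess,reg):
    t={c:None for c in fr}
    for c in fr:
        best=None
        for r in reg[c]:
            v,u=np.nonzero(r["region"]); m=np.array([u.mean(),v.mean()])+0.
            d=np.hypot(*(m-cen(sil(fr[c],n,*guess))))
            if d<12 and (best is None or d<best[0]): best=(d,m)
        if best: t[c]=best[1]
    use=[c for c in fr if t[c] is not None]
    g=lambda p,cs:np.concatenate([cen(sil(fr[c],n,*p))-t[c] for c in cs])
    if not use: return None,{}
    return least_squares(g,guess,args=(use,)).x,{c:least_squares(g,guess,args=([c],)).x.round(4) for c in use}
E
python3 - <<'E'
from fit import *
G=dict(cap_small=(.365,.307),cap_medium=(.625,-.275),cap_large=(.659,.075),cap_bulged=(.446,-.152),dish_small=(.46,-.018),dish_medium=(.509,.396),dish_large=(.356,-.286),reject_tray=(.503,-.4),choke=(.638,-.106),transformer=(.595,.265))
fr={c:grab_frame(c) for c in("top","side")}
im={c:cv2.resize(fr[c]["frame"][:,:,::-1],None,fx=4,fy=4,interpolation=cv2.INTER_CUBIC) for c in fr}
for n in G:
    p,s=fit(fr,n,G[n],{c:regions_of(c,n) for c in fr}); print(n,None if p is None else p.round(4),s)
    if p is None: continue
    for c in fr: cv2.polylines(im[c],[((sil(fr[c],n,*p)+.5)*4).astype(int)],True,(0,255,0),1)
cv2.imwrite("pics/ov1.png",np.hstack([im["top"][640:1080,960:1640][:, :660][:440],]))
t=im["side"][680:1380,720:1560];cv2.imwrite("pics/ov2.png",cv2.resize(t,(720,600)))
E
```

```text
cap_small [0.3653 0.3119] {'top': array([0.3653, 0.3119])}
cap_medium [ 0.6255 -0.2741] {'top': array([ 0.6255, -0.2741])}
cap_large [0.6575 0.0757] {'top': array([0.6583, 0.0765]), 'side': array([0.6564, 0.0744])}
cap_bulged [ 0.4466 -0.1538] {'top': array([ 0.4464, -0.1535]), 'side': array([ 0.4468, -0.154 ])}
dish_small [ 0.4617 -0.01  ] {'top': array([ 0.4629, -0.011 ]), 'side': array([ 0.4609, -0.0096])}
dish_medium [0.5136 0.4089] {'top': array([0.5149, 0.4086]), 'side': array([0.5125, 0.4096])}
dish_large [ 0.3566 -0.2868] {'top': array([ 0.3572, -0.2878]), 'side': array([ 0.3564, -0.2864])}
reject_tray [ 0.507  -0.3991] {'top': array([ 0.5072, -0.3987]), 'side': array([ 0.5053, -0.3991])}
choke [ 0.6463 -0.1017] {'top': array([ 0.6469, -0.1019]), 'side': array([ 0.6459, -0.1016])}
transformer [0.5992 0.2677] {'top': array([0.6003, 0.2675]), 'side': array([0.5981, 0.2677])}
```

View pics/ov1.png

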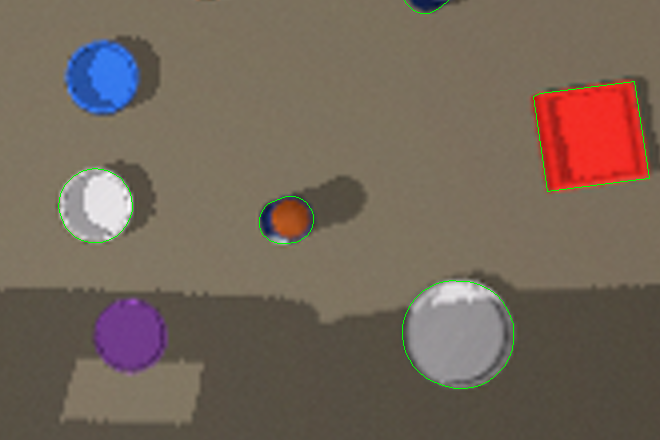

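View pics/ov2.png

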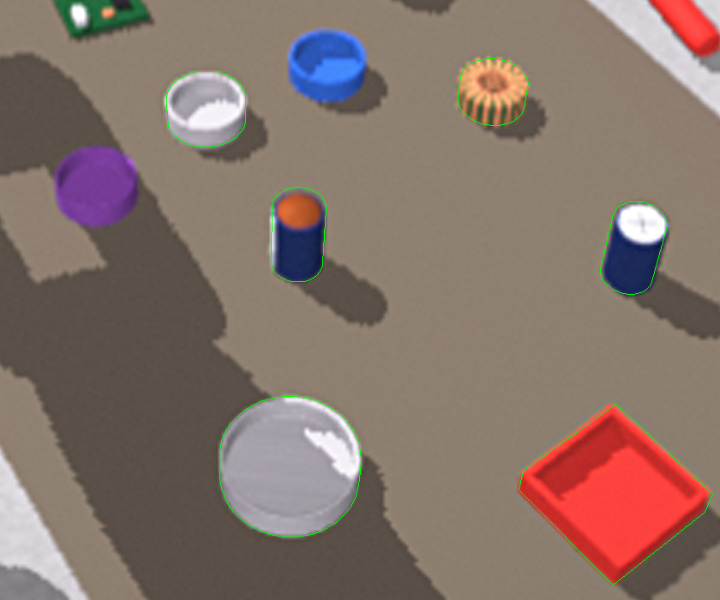

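The overlay agrees with both views: the green outlines match the bulged cap, the red tray and the steel dishes, and neither decoy is marked. First I turn the tool to yaw 0, so that tool x = world x, tool z = world y and tool y = down.

```bash
python3 -m creep '[0,0,0,0,0.148,0,0, 0,0,0,0,0.148,0,0, 0,0,0,0,0.148,0,0, 0,0,0,0,0.148,0,0, 0,0,0,0,0.148,0,0, 0,0,0,0,0.148,0,0, 0,0,0,0,0.148,0,0, 0,0,0,0,0.148,0,0, 0,0,0,0,0.148,0,0, 0,0,0,0,0,0,0, 0,0,0,0,0,0,0]' 40
```

```text
time: 3.3
ee_pos: [0.1466, 0.6076, 0.2313]
orientation: [-1.571, -0.0, 0.006]
ft_force: [0.8, 0.3, -0.7]
gripper_width: 0.0851
```

```bash
python3 -m creep '[0.015,0,-0.038,0,0,0,0, 0.015,0,-0.038,0,0,0,0, 0.015,0,-0.038,0,0,0,0, 0.015,0,-0.038,0,0,0,0, 0.015,0,-0.038,0,0,0,0, 0.015,0,-0.038,0,0,0,0, 0.015,0,-0.038,0,0,0,0, 0.015,0,-0.038,0,0,0,0, 0.015,0,-0.038,0,0,0,0, 0.015,0,-0.038,0,0,0,0, 0.015,0,-0.038,0,0,0,0, 0.015,0,-0.038,0,0,0,0, 0.015,0,-0.038,0,0,0,0, 0.015,0,-0.038,0,0,0,0, 0.015,0,-0.038,0,0,0,0, 0.015,0,-0.038,0,0,0,0, 0.015,0,-0.038,0,0,0,0, 0.015,0,-0.038,0,0,0,0, 0.015,0,-0.038,0,0,0,0, 0.015,0,-0.038,0,0,0,0]'; python3 -m creep '[0,0,0,0,0.006,0,0, 0,0,0,0,0,0,0]'
```

```text
time: 5.3
ee_pos: [0.4485, -0.1537, 0.2315]
orientation: [-1.571, -0.001, 0.005]
ft_force: [1.3, -0.1, 0.6]
gripper_width: 0.0852
time: 5.5
ee_pos: [0.4479, -0.1524, 0.2311]
orientation: [-1.57, 0.001, -0.004]
ft_force: [0.5, -0.1, -0.3]
gripper_width: 0.0853
```

```bash
python3 -m creep '[0,0.04,-0.001,0,0,0,0, 0,0.04,0,0,0,0,0, 0,0.04,0,0,0,0,0, 0,0.04,0,0,0,0,0, 0,0.03,0,0,0,0,0, 0,0.019,0,0,0,0,0, 0,0,0,0,0,0,0, 0,0,0,0,0,0,1, 0,0,0,0,0,0,1, 0,0,0,0,0,0,1, 0,0,0,0,0,0,1, 0,0,0,0,0,0,1, 0,0,0,0,0,0,1, 0,0,0,0,0,0,1, 0,0,0,0,0,0,1]' 40
```

```text
time: 7.0
ee_pos: [0.4488, -0.153, 0.0236]
orientation: [-1.571, -0.002, -0.004]
ft_force: [-0.0, 0.7, 9.5]
gripper_width: 0.0329
```

```bash
python3 -m creep '[0,-0.02,0,0,0,0,1, 0,-0.02,0,0,0,0,1, 0,-0.02,0,0,0,0,1, 0.01,0,-0.041,0,0,0,1, 0.01,0,-0.041,0,0,0,1, 0.01,0,-0.041,0,0,0,1, 0.01,0,-0.041,0,0,0,1, 0.01,0,-0.041,0,0,0,1, 0.009,0,-0.041,0,0,0,1, 0,0,0,0,0,0,1, 0,0,0,0,0,0,1]'
python3 - <<'E'
from fit import *
f=grab_frame("side");z0=get_obs()["ee_pos"][2]-.0236
e=get_obs()["ee_pos"];p=sil(f,"cap_bulged",e[0],e[1],z0=z0)
im=cv2.resize(f["frame"][:,:,::-1],None,fx=5,fy=5,interpolation=cv2.INTER_CUBIC)
cv2.polylines(im,[((p+.5)*5).astype(int)],True,(0,255,0),1)
c=(cen(p)*5).astype(int);cv2.imwrite("pics/b1.png",im[max(0,c[1]-250):c[1]+300,max(0,c[0]-350):c[0]+350])
E
```

```text
time: 8.1
ee_pos: [0.5057, -0.3998, 0.0825]
orientation: [-1.571, -0.0, -0.006]
ft_force: [-0.5, 0.4, -0.4]
gripper_width: 0.0326
```

View pics/b1.png

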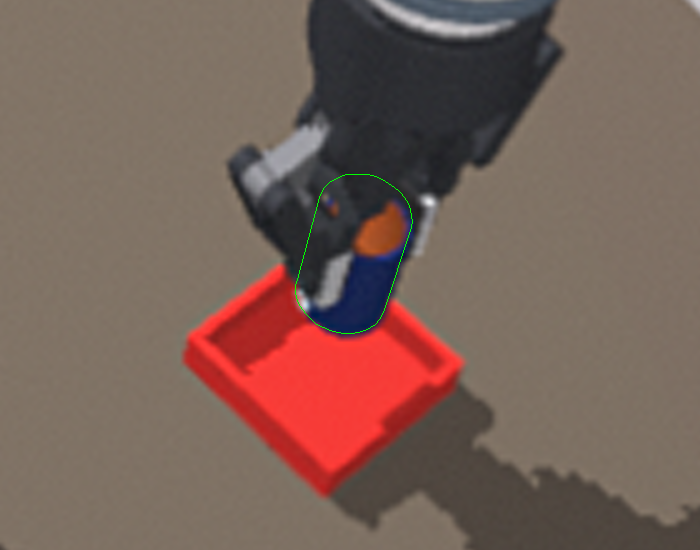

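The cap hangs upright over the tray (crop (345,330) against the tray centre at (325,385), still raised), so I lower it and release.

```bash
python3 -m creep '[0,0.02,0,0,0,0,1, 0,0.02,0,0,0,0,1, 0,0.01,0,0,0,0,1, 0,0.004,0,0,0,0,1, 0,0,0,0,0,0,1, 0,0,0,0,0,0,1]'; python3 -m creep '[0,0,0,0,0,0,0.3, 0,0,0,0,0,0,0, 0,0,0,0,0,0,0, 0,0,0,0,0,0,0, 0,0,0,0,0,0,0]';python3 -m creep '[0,-0.02,0,0,0,0,0, 0,-0.04,0,0,0,0,0, 0,-0.04,0,0,0,0,0, 0,-0.02,0,0,0,0,0, 0.02,0,0.04,0,0,0,0, 0.02,0,0.04,0,0,0,0, 0.02,0,0.04,0,0,0,0, 0.02,0,0.005,0,0,0,0, 0.02,0,0,0,0,0,0, 0.019,0,0,0,0,0,0, 0,0,0,0,0,0,0, 0,0,0,0,0,0,0]'
python3 - <<'E'
from fit import *
fr={c:grab_frame(c) for c in("top","side")}
for n,g in dict(cap_bulged=(.507,-.399),cap_medium=(.6255,-.2741),reject_tray=(.507,-.399)).items():
    print(n,fit(fr,n,g,{c:regions_of(c,n) for c in fr}))
f=fr["side"];cv2.imwrite("pics/b2.png",cv2.resize(f["frame"][180:350,250:450,::-1],None,fx=3.5,fy=3.5,interpolation=cv2.INTER_CUBIC))
E
```

```text
time: 8.75
ee_pos: [0.5065, -0.3989, 0.029]
orientation: [-1.571, -0.001, -0.003]
ft_force: [-0.6, 0.2, -1.2]
gripper_width: 0.0328
time: 9.25
ee_pos: [0.5061, -0.3991, 0.0284]
orientation: [-1.571, -0.0, -0.004]
ft_force: [-0.1, -0.2, -0.4]
gripper_width: 0.0857
time: 10.45
ee_pos: [0.6251, -0.2743, 0.1479]
orientation: [-1.571, 0.001, -0.004]
ft_force: [0.8, -0.0, -0.9]
gripper_width: 0.0853
cap_bulged (array([ 0.50730365, -0.39964883]), {'side': array([ 0.5073, -0.3996])})
cap_medium (array([ 0.62557247, -0.27595607]), {'side': array([ 0.6256, -0.276 ])})
reject_tray (array([ 0.50109728, -0.40093982]), {'side': array([ 0.5011, -0.4009])})
```

View pics/b2.png

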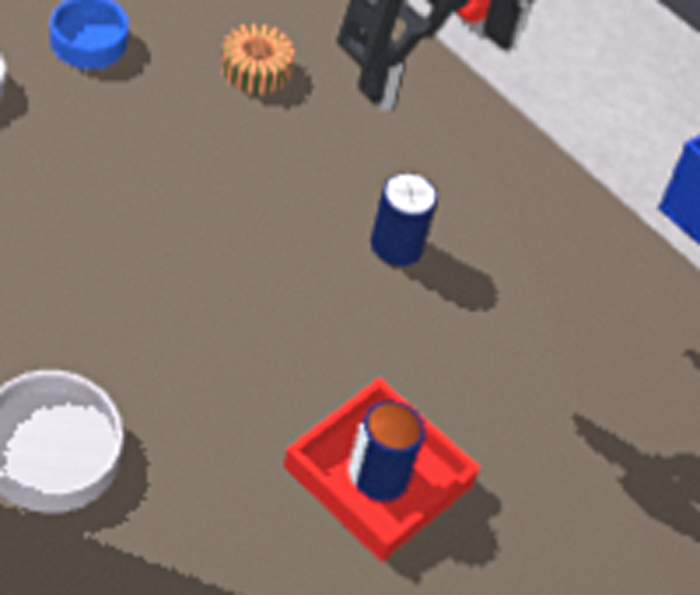

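The bulged capacitor stands upright in the tray (crop (388,452)), released. Next is the medium cap, which the gripper is already above.

```bash
python3 -m creep '[0,0.04,-0.001,0,0,0,0, 0,0.04,0,0,0,0,0, 0,0.03,0,0,0,0,0, 0,0.015,0,0,0,0,0, 0,0,0,0,0,0,0, 0,0,0,0,0,0,1, 0,0,0,0,0,0,1, 0,0,0,0,0,0,1, 0,0,0,0,0,0,1, 0,0,0,0,0,0,1, 0,0,0,0,0,0,1, 0,0,0,0,0,0,1, 0,0,0,0,0,0,1]' 40
```

```text
time: 12.15
ee_pos: [0.6265, -0.276, 0.025]
orientation: [-1.572, -0.002, -0.004]
ft_force: [-0.9, 0.0, 6.6]
gripper_width: 0.0331
```

```bash
python3 -m creep '[0,-0.02,0,0,0,0,1, 0,-0.02,0,0,0,0,1, 0,-0.03,0,0,0,0,1, 0,-0.03,0,0,0,0,1, -0.005,0,0.03,0,0,0,1, -0.006,0,0.037,0,0,0,1, -0.006,0,0.037,0,0,0,1, -0.006,0,0.037,0,0,0,1, -0.006,0,0.037,0,0,0,1, -0.006,0,0.037,0,0,0,1, -0.006,0,0.037,0,0,0,1, -0.006,0,0.037,0,0,0,1, -0.006,0,0.037,0,0,0,1, -0.006,0,0.037,0,0,0,1, -0.006,0,0.037,0,0,0,1, -0.006,0,0.037,0,0,0,1, -0.006,0,0.037,0,0,0,1, -0.006,0,0.037,0,0,0,1]'; python3 -m creep '[-0.006,0,0.037,0,0,0,1, -0.006,0,0.037,0,0,0,1, -0.006,0,0.037,0,0,0,1, -0.006,0,0.037,0,0,0,1, -0.006,0,0.030,0,0,0,1, 0,0,0,0,0,0,1, 0,0,0,0,0,0,1]'
```

```text
time: 13.95
ee_pos: [0.5443, 0.2373, 0.1238]
orientation: [-1.571, -0.001, -0.004]
ft_force: [-0.2, -0.3, -1.1]
gripper_width: 0.0328
time: 14.65
ee_pos: [0.5149, 0.4143, 0.1234]
orientation: [-1.571, -0.0, -0.002]
ft_force: [0.0, -0.5, -1.2]
gripper_width: 0.0329
```

```bash
python3 -m creep '[-0.001,0.02,-0.005,0,0,0,1, 0,0.03,0,0,0,0,1, 0,0.02,0,0,0,0,1, 0,0.015,0,0,0,0,1, 0,0.009,0,0,0,0,1, 0,0,0,0,0,0,1, 0,0,0,0,0,0,1]'
```

```text
time: 15.35
ee_pos: [0.5149, 0.4087, 0.0298]
orientation: [-1.57, -0.001, -0.005]
ft_force: [-0.5, 0.1, -0.0]
gripper_width: 0.0329
```

```bash
python3 -m creep '[0,0.001,0,0,0,0,1, 0,0,0,0,0,0,1, 0,0,0,0,0,0,0.3, 0,0,0,0,0,0,0, 0,0,0,0,0,0,0, 0,0,0,0,0,0,0, 0,0,0,0,0,0,0, 0,-0.02,0,0,0,0,0, 0,-0.03,0,0,0,0,0, 0,-0.03,0,0,0,0,0, 0,-0.02,0,0,0,0,0, -0.03,0,-0.02,0,0,0,0, -0.03,0,-0.02,0,0,0,0, -0.03,0,-0.02,0,0,0,0, -0.03,0,-0.02,0,0,0,0, -0.029,0,-0.017,0,0,0,0, 0,0,0,0,0,0,0, 0,0,0,0,0,0,0]'
python3 - <<'E'
from fit import *
fr={c:grab_frame(c) for c in("top","side")}
for n,g in dict(cap_medium=(.5136,.4089),dish_medium=(.5136,.4089),cap_small=(.3653,.3119)).items():
    print(n,fit(fr,n,g,{c:regions_of(c,n) for c in fr}))
f=fr["side"];cv2.imwrite("pics/m1.png",cv2.resize(f["frame"][60:200,100:280,::-1],None,fx=4,fy=4,interpolation=cv2.INTER_CUBIC))
E
```

```text
time: 17.15
ee_pos: [0.3651, 0.3127, 0.1288]
orientation: [-1.57, -0.001, -0.004]
ft_force: [1.0, 0.9, 0.9]
gripper_width: 0.0855
cap_medium (array([0.51354994, 0.41177154]), {'top': array([0.5136, 0.4095]), 'side': array([0.5155, 0.418 ])})
dish_medium (array([0.51300485, 0.39730454]), {'top': array([0.5153, 0.3983]), 'side': array([0.5097, 0.3935])})
cap_small (None, {})
```

View pics/m1.png

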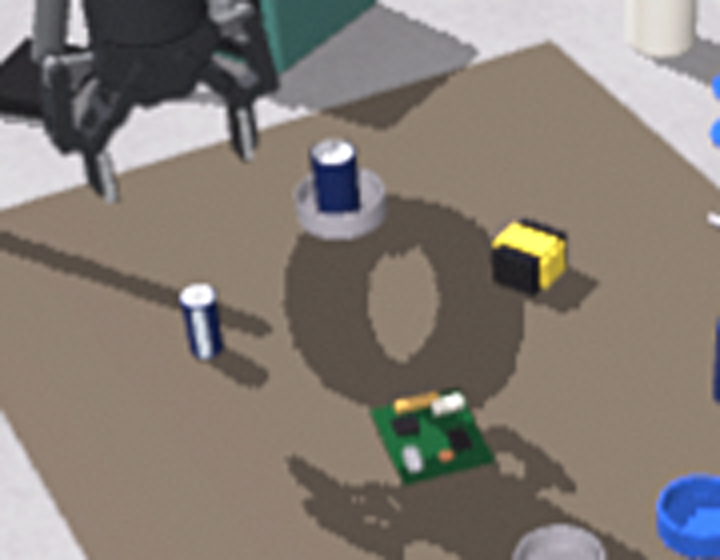

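Medium cap stands upright in the medium dish (crop (337,175)). The small cap (crop (202,320), side px ≈(150.5,140.5)) was only fitted in the top view, so I check it against the side view.

```bash
python3 - <<'E'
from fit import *
f=grab_frame("side"); h=sil(f,"cap_small",.3653,.3119); print(h.min(0),h.max(0))
R=regions_of("side","cap_small"); print([(r["bbox"],r["confidence"]) for r in R]); print(fit({"side":f},"cap_small",(.3653,.3119),{"side":R}))
im=f["frame"][125:158,138:165].astype(int); m=(im[:,:,2]-im[:,:,0]>25)|(im.min(2)>185)
v,u=np.nonzero(m);print("blob px",u.min()+138,u.max()+138,v.min()+125,v.max()+125,u.mean()+138,v.mean()+125,cen(h))
E
```

```text
[144.99821 130.13266] [156.12672 148.68753]
[([139.7, 132.4, 14.9, 17.0], 0.48)]
(array([0.3620063 , 0.31104696]), {'side': array([0.362, 0.311])})
blob px 145 154 131 148 149.8595041322314 139.03305785123968 [150.60892515 139.36600356]
```

```bash
python3 -m creep '[-0.001,0.04,-0.001,0,0,0,0, 0,0.03,0,0,0,0,0, 0,0.025,0,0,0,0,0, 0,0.013,0,0,0,0,0, 0,0,0,0,0,0,0, 0,0,0,0,0,0,0.5, 0,0,0,0,0,0,1, 0,0,0,0,0,0,1, 0,0,0,0,0,0,1, 0,0,0,0,0,0,1, 0,0,0,0,0,0,1, 0,0,0,0,0,0,1, 0,0,0,0,0,0,1, 0,0,0,0,0,0,1, 0,0,0,0,0,0,1]' 40
```

```text
time: 19.15
ee_pos: [0.3644, 0.3119, 0.0212]
orientation: [-1.57, -0.001, -0.004]
ft_force: [-1.2, -0.6, 6.7]
gripper_width: 0.0224
```

```bash
python3 -m creep '[0,-0.02,0,0,0,0,1, 0,-0.03,0,0,0,0,1, 0,-0.03,0,0,0,0,1, 0.01,0,-0.036,0,0,0,1, 0.011,0,-0.036,0,0,0,1, 0.011,0,-0.036,0,0,0,1, 0.011,0,-0.036,0,0,0,1, 0.011,0,-0.036,0,0,0,1, 0.011,0,-0.036,0,0,0,1, 0.011,0,-0.036,0,0,0,1, 0.011,0,-0.036,0,0,0,1, 0.011,0,-0.033,0,0,0,1, 0,0,0,0,0,0,1, 0,0,0,0,0,0,1]'
python3 - <<'E'
from fit import *
f=grab_frame("side");e=get_obs()["ee_pos"];p=sil(f,"cap_small",e[0],e[1],z0=e[2]-.0205)
im=cv2.resize(f["frame"][:,:,::-1],None,fx=5,fy=5,interpolation=cv2.INTER_CUBIC)
for q in(p,sil(f,"dish_small",.4617,-.01)): cv2.polylines(im,[((q+.5)*5).astype(int)],True,(0,255,0),1)
c=(cen(p)*5).astype(int);cv2.imwrite("pics/s1.png",im[max(0,c[1]-200):c[1]+300,max(0,c[0]-300):c[0]+300])
E
```

```text
time: 20.55
ee_pos: [0.4606, -0.0105, 0.1005]
orientation: [-1.571, -0.0, -0.006]
ft_force: [0.1, -0.4, 0.6]
gripper_width: 0.0225
```

View pics/s1.png

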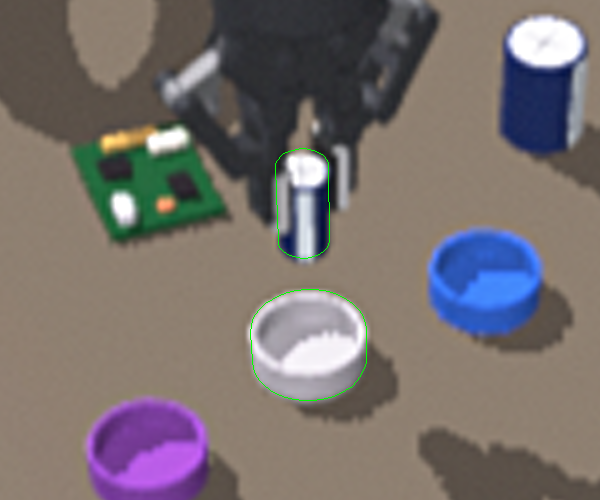

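The small cap hangs upright (crop (305,215)) over the steel dish (crop (308,345)), not over the blue one (485,280) or the purple one (148,450). I lower and release it, then go over the large cap (Δ ≈ +0.196, +0.086).

```bash
python3 -m creep '[0.001,0.02,0,0,0,0,1, 0,0.02,0,0,0,0,1, 0,0.02,0,0,0,0,1, 0,0.01,0,0,0,0,1, 0,0.005,0,0,0,0,1, 0,0,0,0,0,0,1, 0,0,0,0,0,0,1]'; python3 -m creep '[0,0,0,0,0,0,0.5, 0,0,0,0,0,0,0.3, 0,0,0,0,0,0,0, 0,0,0,0,0,0,0, 0,0,0,0,0,0,0, 0,0,0,0,0,0,0, 0,-0.02,0,0,0,0,0, 0,-0.04,0,0,0,0,0, 0,-0.04,0,0,0,0,0, 0,-0.02,0,0,0,0,0, 0.04,0,0.017,0,0,0,0, 0.04,0,0.017,0,0,0,0, 0.04,0,0.017,0,0,0,0, 0.04,0,0.017,0,0,0,0, 0.036,0,0.018,0,0,0,0, 0,0,0,0,0,0,0, 0,0,0,0,0,0,0]'
python3 - <<'E'
from fit import *
fr={c:grab_frame(c) for c in("top","side")}
for n,g in dict(cap_small=(.461,-.01),cap_large=(.6575,.0757)).items():
    print(n,fit(fr,n,g,{c:regions_of(c,n) for c in fr}))
f=fr["side"];cv2.imwrite("pics/s2.png",cv2.resize(f["frame"][120:260,180:360,::-1],None,fx=4,fy=4,interpolation=cv2.INTER_CUBIC))
E
```

```text
time: 21.3
ee_pos: [0.4619, -0.0095, 0.0257]
orientation: [-1.571, -0.001, -0.003]
ft_force: [-0.3, 0.1, 0.7]
gripper_width: 0.0226
time: 23.0
ee_pos: [0.6578, 0.0757, 0.1445]
orientation: [-1.571, 0.001, -0.003]
ft_force: [-1.2, 0.4, -0.2]
gripper_width: 0.0853
cap_small (array([ 0.46306937, -0.00532387]), {'side': array([ 0.4631, -0.0053])})
cap_large (array([0.65922362, 0.0774216 ]), {'side': array([0.6592, 0.0774])})
```

View pics/s2.png

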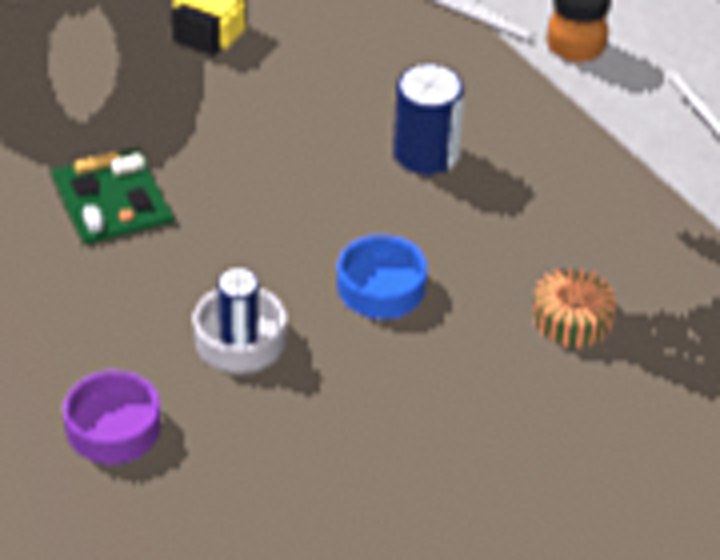

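The small cap stands in the small steel dish (crop (240,305)). Next, the large cap.

```bash
python3 -m creep '[0.0005,0.04,0.001,0,0,0,0, 0,0.04,0,0,0,0,0, 0,0.025,0,0,0,0,0, 0,0.015,0,0,0,0,0, 0,0,0,0,0,0,0, 0,0,0,0,0,0,1, 0,0,0,0,0,0,1, 0,0,0,0,0,0,1, 0,0,0,0,0,0,1, 0,0,0,0,0,0,1, 0,0,0,0,0,0,1, 0,0,0,0,0,0,1, 0,0,0,0,0,0,1]' 60
```

```text
time: 24.6
ee_pos: [0.6598, 0.0764, 0.0273]
orientation: [-1.571, -0.003, -0.004]
ft_force: [-0.8, -0.2, 5.7]
gripper_width: 0.0429
```

```bash
python3 -m creep '[0,-0.02,0,0,0,0,1, 0,-0.03,0,0,0,0,1, 0,-0.03,0,0,0,0,1, 0,-0.02,0,0,0,0,1, -0.015,0,-0.018,0,0,0,1, -0.025,0,-0.03,0,0,0,1, -0.025,0,-0.03,0,0,0,1, -0.025,0,-0.03,0,0,0,1, -0.025,0,-0.03,0,0,0,1, -0.025,0,-0.03,0,0,0,1, -0.025,0,-0.03,0,0,0,1, -0.025,0,-0.03,0,0,0,1, -0.025,0,-0.03,0,0,0,1, -0.025,0,-0.03,0,0,0,1, -0.025,0,-0.03,0,0,0,1, -0.025,0,-0.03,0,0,0,1, -0.012,0,-0.015,0,0,0,1, 0,0,0,0,0,0,1, 0,0,0,0,0,0,1]'
python3 - <<'E'
from fit import *
f=grab_frame("side");e=get_obs()["ee_pos"];p=sil(f,"cap_large",e[0],e[1],z0=e[2]-.0255)
im=cv2.resize(f["frame"][:,:,::-1],None,fx=4,fy=4,interpolation=cv2.INTER_CUBIC)
for q in(p,sil(f,"dish_large",.3566,-.2868)): cv2.polylines(im,[((q+.5)*4).astype(int)],True,(0,255,0),1)
c=(cen(p)*4).astype(int);cv2.imwrite("pics/l1.png",im[max(0,c[1]-200):c[1]+350,max(0,c[0]-300):c[0]+300])
E
```

```text
time: 26.5
ee_pos: [0.3552, -0.2857, 0.1258]
orientation: [-1.571, -0.001, -0.005]
ft_force: [-0.8, -0.1, -1.8]
gripper_width: 0.0429
```

View pics/l1.png

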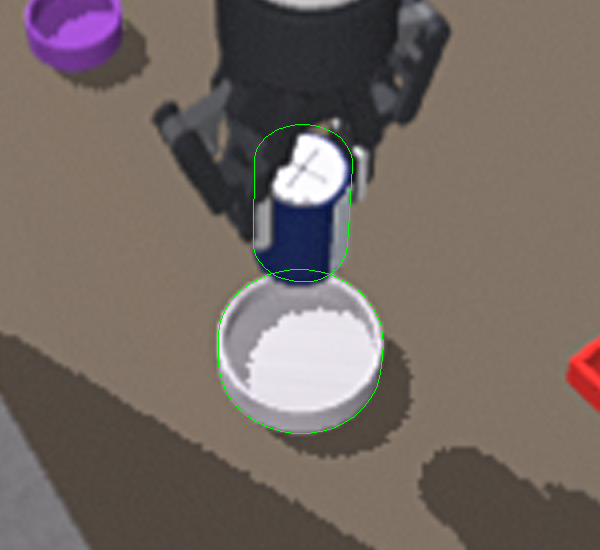

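The large cap hangs upright (crop (303,205)) over the large dish (crop (300,350)), with its bottom about 1 mm lower than drawn. Lowering.

```bash
python3 -m creep '[0.001,0.03,-0.001,0,0,0,1, 0,0.03,0,0,0,0,1, 0,0.02,0,0,0,0,1, 0,0.01,0,0,0,0,1, 0,0.004,0,0,0,0,1, 0,0.001,0,0,0,0,1, 0,0,0,0,0,0,1, 0,0,0,0,0,0,1]'
```

```text
time: 27.35
ee_pos: [0.3569, -0.2865, 0.0313]
orientation: [-1.572, -0.001, -0.003]
ft_force: [0.3, 2.5, 7.1]
gripper_width: 0.0424
```

Seated, with a light 7 N contact. I release, rise and clear the view.

```bash
python3 -m creep '[0,0,0,0,0,0,0.3, 0,0,0,0,0,0,0, 0,0,0,0,0,0,0, 0,0,0,0,0,0,0, 0,0,0,0,0,0,0, 0,-0.02,0,0,0,0,0, 0,-0.04,0,0,0,0,0, 0,-0.04,0,0,0,0,0, 0,-0.04,0,0,0,0,0, 0,-0.04,0,0,0,0,0, 0.03,-0.02,0.03,0,0,0,0, 0.03,0,0.03,0,0,0,0, 0.03,0,0.03,0,0,0,0, 0.03,0,0.03,0,0,0,0, 0.03,0,0.03,0,0,0,0, 0.03,0,0.03,0,0,0,0, 0.03,0,0.03,0,0,0,0, 0,0,0,0,0,0,0, 0,0,0,0,0,0,0]'
python3 - <<'E'
from fit import *
fr={c:grab_frame(c) for c in("top","side")}
for n,g in dict(cap_bulged=(.507,-.399),cap_large=(.3566,-.2868),cap_medium=(.5136,.4089),cap_small=(.4617,-.01),choke=(.6463,-.1017),transformer=(.5992,.2677)).items():
    M[n]=M[n];print(n,fit(fr,n,g,{c:regions_of(c,n) for c in fr}))
im={}
P=dict(cap_bulged=(.507,-.399),cap_large=(.3566,-.2868),cap_medium=(.5136,.4089),cap_small=(.4617,-.01))
for c in fr:
    i=cv2.resize(fr[c]["frame"][:,:,::-1],None,fx=5,fy=5,interpolation=cv2.INTER_CUBIC);t=[]
    for n,p in P.items():
        q=sil(fr[c],n,*p,z0=.004);k=(cen(q)*5).astype(int)
        cv2.polylines(i,[((q+.5)*5).astype(int)],True,(0,255,0),1);k=np.maximum(k,[95,140]);t.append(i[k[1]-140:k[1]+140,k[0]-95:k[0]+95])
    im[c]=np.hstack(t)
cv2.imwrite("pics/end.png",np.vstack([im["top"],im["side"]]))
print(im["top"].shape)
E
```

```text
time: 29.25
ee_pos: [0.5669, -0.0766, 0.2298]
orientation: [-1.571, 0.001, -0.002]
ft_force: [0.6, 1.0, 0.3]
gripper_width: 0.0855
cap_bulged (array([ 0.50611582, -0.4002516 ]), {'top': array([ 0.5062, -0.4013]), 'side': array([ 0.5061, -0.3999])})
cap_large (array([ 0.35638209, -0.28631754]), {'top': array([ 0.3569, -0.2885]), 'side': array([ 0.3565, -0.2852])})
cap_medium (array([0.51284561, 0.410741  ]), {'top': array([0.5136, 0.4095]), 'side': array([0.5127, 0.4138])})
cap_small (array([ 0.46233284, -0.0060479 ]), {'side': array([ 0.4623, -0.006 ])})
choke (array([ 0.64426922, -0.10080669]), {'side': array([ 0.6443, -0.1008])})
transformer (array([0.59920057, 0.26974925]), {'top': array([0.5991, 0.2704]), 'side': array([0.5989, 0.2686])})
(280, 760, 3)
```

View pics/end.png

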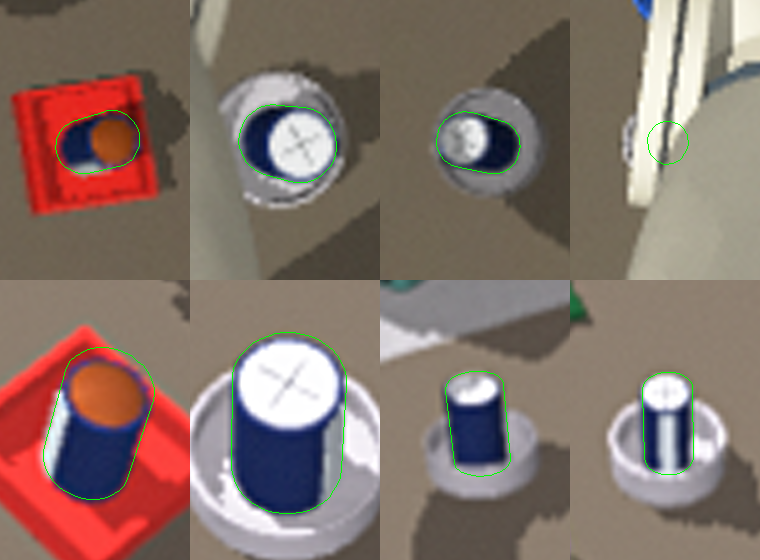

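All four fit upright, on the floor and near the centre of their places, and nothing is touched. Handing in.

```bash
python3 -c "from bench import job; print(job.job_done())"
```

```text
the job is handed in; nothing more can be done
None
```

The job is handed in at about 30 s of the allowed 109 s. The bulged capacitor went into the red tray first. Then the medium, small and large good ones went into the steel dishes of their rank, each set down upright and let go.

- **Positions:** in the last pictures, outlines drawn upright on the dish floors at the target points matched all four capacitors. The bulged, large and medium ones fit within about 2 mm of their place centres when both cameras are used.
- **Small capacitor:** the arm hid it from the top camera at the end, so it was checked in the side view only. That fit came out about 4 mm off centre, probably because the dish wall hides its lower part. The outline matched, and the tolerance is 16 mm.
- **Medium dish:** the network's dish fit, once its capacitor stood in it, came out about 12 mm off the earlier one. I put that down to the capacitor covering part of the dish and kept the earlier position.
- **Bystanders:** the choke and transformer measured within about 2 mm of where they started; the choke's last reading is from the side view only. The blue and purple look-alike dishes were not used.

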